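# Locate a sign blank in the marking fixture and bolt it in

### The job

Push the loose plate lying on the marking fixture fully home, against both dowels and the end stop. Then slide the barrel bolt right across so that it stands behind the plate's free edge, and turn its handle down fully into the notch, leaving the plate home and the other things undisturbed.

Things in the scene. Friction and masses are not known exactly. Their poses are not given: they have to be found in the camera images.
- fixture: Marking fixture, fixed to the table: aluminium base with small tapped holes, dowels, end stop and bolt always in the same places on it. Origin: on the table under its middle; x away from the robot, y to the left, z up. In this frame (mm) the base spans x -80 to 125, y -200 to 200, top at z 12. The barrel bolt lies along y at x -40, z 24.
- dowel_a (a point): Foot of one of two upright steel dowels, 12 mm across, 22 mm tall, on the base; in the fixture's frame x 96, y 40 mm. The plate's +x edge goes against both.
- dowel_b (a point): Foot of the other dowel, in the fixture's frame x 96, y 140 mm.
- end_stop (a point): Middle of the face of the end stop, a dark steel block at y 170 mm in the fixture's frame (x 10 to 50, top 32 mm above the table). The plate's +y edge goes against it.
- rear_guide (a point): Middle of the top of the bolt's rear guide block, 38 mm above the table; 34 mm in x, 20 mm in y; in the fixture's frame x -40, y -175. An equal front block stands at y -55; the handle runs between the two.
- plate_center (a point): The loose dark red plate, 120 mm in its x, 160 mm in its y, 10 mm thick, about 0.3 to 0.6 kg, lying flat on the fixture's base (top 22 mm above the table), short of the dowels and of the end stop and a little skewed. The point is its centre, half-way up; axes as the fixture's when home. It slides on the base when pushed on its edges; it is too wide to be grasped.
- plate_home (a point): Where the plate's centre is when it touches both dowels (with its +x edge) and the end stop (with its +y edge); 17 mm above the table; axes as the fixture's.
- bolt (a joint): How far the bolt is slid across, m, towards the fixture's +y: 0 fully back, 0.082 the end of its travel. The handle stands in the middle of the notch at 0.080 and can go down from 0.0765 to the end. Moving it takes about 2 to 4 N; it stays where it is left.
- handle (a joint): How far the bolt's handle is turned down, rad: 0 upright, 1.57 level, pointing to the fixture's -x, down in the notch. It turns about the bolt's axis. Anywhere but at the notch the rail stops it at about 0.65. Light to turn (about 0.06 N m); it stays where it is left.
- handle_grip (a point): Point on the handle to take hold of, 70 mm from the bolt's axis. The handle is a round steel bar 12 mm thick that reaches 90 mm from the axis; it slides and turns with the bolt. Its z axis runs along the bar, outwards; y along the bolt. When it is level this point is beyond the base's edge, 24 mm above the table, with only the table below.
- bolt_tip (a point): The middle of the bolt's free end (steel bar 14 mm across, axis 24 mm above the table). Slid across, the bar stands 3 mm clear of the robot-side (-x) edge of a plate that is home; a plate that is not home is in its way.
- notch (a point): Middle of the notch in the rail, at the height of the bolt's axis; in the fixture's frame x -67, y -75, z 24 mm. The notch is 19 mm wide along y, open above. The steel rail (8 mm thick, top 44 mm above the table) runs from y -165 to -45 on the robot's side of the bolt.
- stack_a: Leave alone: stack of eight dark red plates 120 x 160 x 10 mm each, 80 mm high, on the table to the left.
- stack_b: Leave alone: film-wrapped stack of five dark red plates, 50 mm high, on the table to the left.
- gauge_block: Leave alone: plain steel block 30 x 75 x 20 mm lying on the fixture's base, beyond the bolt.
- caliper: Leave alone: steel caliper with black slide, 200 mm long along its y, 12 mm high, on the table between robot and fixture.
- screwdriver: Leave alone: screwdriver on the table to the right.
- brush: Leave alone: hand brush on the table to the left.
- cleaner: Leave alone: white bottle with black cap, 60 mm across, 160 mm high, on the table to the right.
- mug: Leave alone: white mug, 80 mm across, 90 mm high, on the table to the right.

How it is judged:
By the outcome, as a careful person would: the job done as asked, in the order asked, and still so for the second after the job is handed in, with the robot touching nothing.
It also fails if it takes over 72 s, if anything falls off the work surface, if the arm or the gripper's body presses on something with over 40 N, if the wrist force passes 120 N, or if a joint passes its speed limit or range.

### The arm

A 6-joint arm with a two-finger parallel gripper is mounted at the origin on the work surface. World frame = base frame: x ahead of the robot, y to its left, z up, the work surface at z = 0. Lengths are in mm, angles in rad, forces in N, time in s.
With the tool pointing down it reaches from about 275 to 825 mm from the base axis. Payload 5.2 kg.
Tool frame: the origin (TCP) lies at the very end of the fingers, on their centre line; the grasp point (between the pads) lies 19 mm behind it; z points along the fingers, y is the line along which they close (so a half turn about z gives the same grasp; the last joint's range is limited). The gripper opens to 93 mm and grips with 3 to 60 N. Pads are 15 mm wide; open, the fingers measure 128 mm over their backs; the gripper's body (75 mm by 188 mm) begins 65 mm behind the grasp point.
Start: joints at [-1.388, 0.259, 1.535, -0, 1.348, -0.203], TCP at [206.986, -509.57, 218.653] pointing down, gripper open.
Joint ranges: [-3.14, 3.14], [-0.91, 2.08], [0.19, 2.58], [-1.22, 4.36], [0.22, 2.71], [-3.12, 3.12]. Speed limits (rad/s): [2.57, 2.57, 3.14, 3.14, 3.14, 3.14].

### API

Orientations are given as [roll, pitch, yaw] about the fixed x, y, z axes, in that order (R = Rz(yaw) Ry(pitch) Rx(roll)).
In Python, from bench import robot gives the robot as it stands. The module is installed in compiled form; this text tells all that it offers. Calls block until the motion is done:
- robot.move_ptp(position, orientation): joint-space move of the TCP to a pose.
- robot.move_linear(position, ori=None, speed=150, f_stop=None): straight line of the TCP; ori=None keeps the orientation; speed is the mean speed in mm/s. With f_stop (N) it stops when the force on the tool has changed by that much, and returns True; else False.
- robot.move_j(angles): joint-space move.
- robot.move_gripper(opening): opening from 0.0 (shut) to 1.0 (fully open); the grip force is fixed at half the most; returns when the fingers have stopped.
- robot.sleep(seconds).
- robot.inverse_kinematics(position, orientation): joint angles nearest the present ones, or None.
- robot.get_image(name): name is "scene" or "top" or "wrist"; returns a dict with "img" (480x640x3 uint8, blue, green, red), "fovy" (degrees; the focal length in pixels is half the picture's height over the tangent of half this angle, whatever the lens; pixels are square), "cx", "cy" (the principal point, pixels), "k1" (the pictures are not rectified: a ray, as slopes to the right and down, at radius r is drawn at 1 + k1 r^2 times it, then the intrinsics apply), "eye" and "orientation" of the camera in the world. Camera axes: x right, y down, z forward; pixel columns grow to the right and rows downward; lengths in mm; the calibration is good to about 2 mm. A picture is of the moment at which its call begins. There is no depth.
A pose or a line that the arm cannot do raises robot.MotionError and nothing moves.
- robot.hand_in(): hands the job in; it is judged then, once.
Readings, each from a call of its own:
- robot.current_t(): time.
- robot.current_qpos(): joint angles.
- robot.current_joint_vel(): joint speeds.
- robot.current_joint_efforts(): joint torques, N m.
- robot.current_tcp_pos(): TCP position.
- robot.current_eef_rot(): TCP orientation.
- robot.current_contact_force(): force on the tool from outside, world axes, zero at the start.
- robot.current_ft_torque(): the same for the moment, N m.
- robot.current_gripper_width(): opening from 0.0 (shut) to 1.0 (fully open).
- robot.current_finger_force(): force on a finger pad.
Only numpy, scipy, OpenCV 4.12 (cv2) and the standard library are available. Lean on these libraries where they do the work, as an engineer would, in place of code of your own. Each camera call takes 0.05 s, during which the arm holds its last target. There are 200 camera calls.

## Working session

There is one attempt and no reset: what is moved stays moved. The work goes in short steps, each a Python script; the robot and the scene stay as the last script left them, time stands still between calls to the robot, and variables do not carry over. Pictures are saved under pics/ and viewed, at most 10 in all, crops included, and the job is handed in when it is done.

```bash
mkdir -p pics; ls; cat > h.py <<'E'
import numpy as np, cv2
from scipy.spatial.transform import Rotation as R
from bench import robot
def cam(n):
    d=robot.get_image(n); return d
def K(d):
    f=240/np.tan(np.radians(d['fovy'])/2); return np.array([[f,0,d['cx']],[0,f,d['cy']],[0,0,1.]])
def rot(d):
    o=np.array(d['orientation'],float)
    return o if o.shape==(3,3) else R.from_euler('xyz',o).as_matrix()
def ray(d,uv):
    k=K(d); uv=np.atleast_2d(np.array(uv,float))
    p=(uv-[k[0,2],k[1,2]])/k[0,0]; q=p.copy()
    for _ in range(20): q=p/(1+d['k1']*(q**2).sum(1,keepdims=True))
    return np.c_[q,np.ones(len(q))]@rot(d).T
def onz(d,uv,z):
    r=ray(d,uv); e=np.array(d['eye'],float)
    return e+r*((z-e[2])/r[:,2])[:,None]
def proj(d,P):
    p=(np.atleast_2d(P)-np.array(d['eye']))@rot(d); q=p[:,:2]/p[:,2:]
    k=K(d); return q*(1+d['k1']*(q**2).sum(1,keepdims=True))*k[0,0]+[k[0,2],k[1,2]]
E
python3 - <<'E'
from h import *
for n in("scene","top"):
    d=cam(n); cv2.imwrite(f'pics/{n}0.png',d['img']); print({k:v for k,v in d.items() if k!='img'})
    np.save(f'{n}0.npy',d,allow_pickle=True)
print(robot.current_t(),robot.current_eef_rot())
E
```

```text
pics
{'fovy': 48.515814925178475, 'cx': 323.5401918087696, 'cy': 238.04801877881252, 'k1': -0.061690149957899766, 'eye': array([1439.27137704,  358.50025142,  830.54483611]), 'orientation': array([-2.20196436,  0.01377452,  1.94681921])}
{'fovy': 45.72567122728089, 'cx': 323.271995433553, 'cy': 242.25270390104623, 'k1': -0.13658102219111648, 'eye': array([ 237.74523252,  -29.56311014, 1797.45079671]), 'orientation': array([-2.98033576e+00,  8.05934919e-05, -1.56766249e+00])}
0.1 [-3.14005376e+00 -3.13260479e-04  3.85821768e-01]
```

View pics/top0.png

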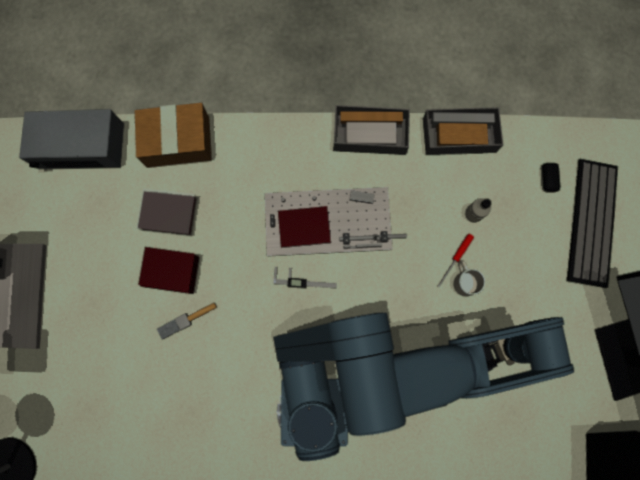

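View pics/scene0.png

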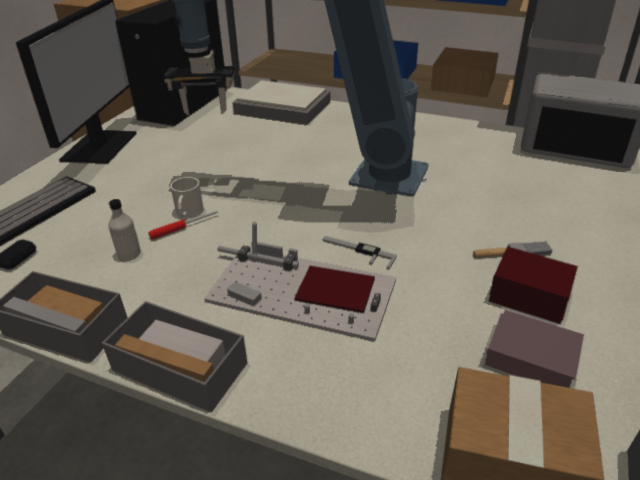

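The top view shows the base with corners near (265,193), (388,188), (392,249) and (267,255). The dark red plate sits at about (304,227), the bolt at about (365,238), and its upright handle shows in the scene view at (254,235). Next I'll get a coarse pose, then a closer wrist view.

```bash
python3 - <<'E'
from h import *
d=np.load('top0.npy',allow_pickle=True).item()
P=onz(d,[(265,193),(388,188),(392,249),(267,255)],12)
print(P.round(0), np.linalg.norm(P-np.roll(P,1,0),axis=1))
c=P.mean(0); v=(P[0]+P[3]-P[1]-P[2]); yaw=np.arctan2(-v[0],v[1]); print(c,yaw)
# c is fixture (22.5,0)
o=c[:2]-22.5*np.array([np.cos(yaw),np.sin(yaw)]); print('origin',o)
tgt=[c[0]-60,c[1],430]
for pos in (tgt,):
    robot.move_ptp(pos,[np.pi,0,np.pi/2+yaw])
w=cam('wrist'); cv2.imwrite('pics/w1.png',w['img']); np.save('w1.npy',w,allow_pickle=True)
print({k:v for k,v in w.items() if k!='img'},robot.current_t(),robot.current_qpos())
E
```

```text
[[ 689.  160.   12.]
 [ 707. -238.   12.]
 [ 507. -247.   12.]
 [ 487.  150.   12.]] [202.44837243 398.25143385 199.90418271 397.34311273]
[597.36790167 -43.61325652  12.        ] 0.048326142546501694
origin [574.89416998 -44.70017154]
{'fovy': 60.1257252543255, 'cx': 324.0551544034598, 'cy': 235.69669054433282, 'k1': -0.05443453212161569, 'eye': array([531.68760734,  36.54104753, 596.08579042]), 'orientation': array([2.84653810e+00, 2.18248822e-03, 4.68177039e-02])} 2.3333 [-2.89577885e-01  1.89684686e-01  1.12473838e+00 -2.39198070e-04
  1.82817120e+00 -3.36299941e-01]
```

View pics/w1.png

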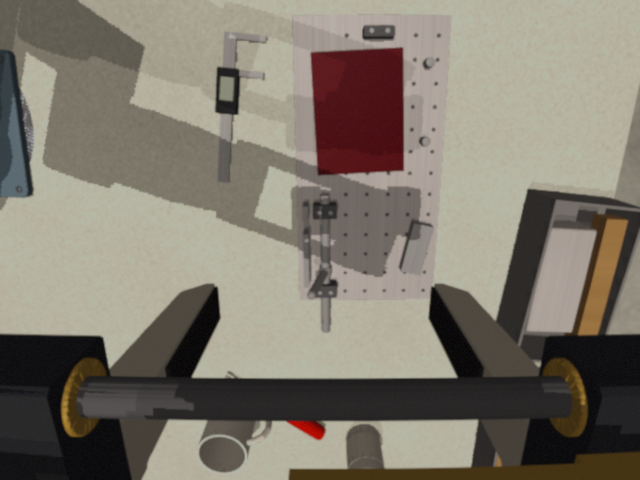

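The wrist view shows the base with corners (293,15), (450,15), (435,299) and (301,299). The plate spans (312,50) to (403,172), and the dowels are at (429,62) and (425,140). The guides are at (325,210) and (325,289), with the handle at about (318,285) near the rear one. I'll refine these with masks.

```bash
python3 - <<'E'
from h import *
w=np.load('w1.npy',allow_pickle=True).item(); im=w['img']; f=cv2.GaussianBlur(im,(3,3),0).astype(float)
b,g,r=f[...,0],f[...,1],f[...,2]
m=((r/(g+1)>1.04)&(r>40)).astype(np.uint8)*255; m[302:]=0; m[:,:285]=0; m[:,460:]=0
m=cv2.morphologyEx(m,cv2.MORPH_CLOSE,np.ones((9,9)));m=cv2.morphologyEx(m,cv2.MORPH_OPEN,np.ones((9,9)))
c=max(cv2.findContours(m,0,1)[0],key=cv2.contourArea)[:,0,:]
P=onz(w,c,12)[:,:2].astype(np.float32); R1=cv2.minAreaRect(P); print('base',R1); 
bx=cv2.boxPoints(R1); print(bx)
rm=((r>2.5*g)&(r>25)).astype(np.uint8)*255; rm[200:]=0; rm[:,:290]=0; rm[:,450:]=0
c2=max(cv2.findContours(rm,0,1)[0],key=cv2.contourArea)[:,0,:]
P2=onz(w,c2,22)[:,:2].astype(np.float32); R2=cv2.minAreaRect(P2); print('plate',R2, cv2.boxPoints(R2))
# feature points at known heights -> Kabsch
F=np.array([[96,140,34],[96,40,34],[-40,-55,38],[-40,-175,38]],float)
uv=[(429,62),(425,140),(325,208),(325,287)]
W=np.array([onz(w,[q],z)[0] for q,z in zip(uv,F[:,2])]); print(W.round(1))
a=F[:,:2]-F[:,:2].mean(0); d=W[:,:2]-W[:,:2].mean(0)
y=np.arctan2((a[:,0]*d[:,1]-a[:,1]*d[:,0]).sum(),(a*d).sum()); Ry=np.array([[np.cos(y),-np.sin(y)],[np.sin(y),np.cos(y)]])
print('feat yaw',y,'origin',W[:,:2].mean(0)-Ry@F[:,:2].mean(0),'res',d-a@Ry.T)
v=im[180:340,250:450]; v=cv2.resize(v,None,fx=3.5,fy=3.5,interpolation=2); v=cv2.convertScaleAbs(v,alpha=1.6); cv2.imwrite('pics/c1.png',v)
E
```

```text
base ((616.1904296875, -42.5802001953125), (249.36941528320312, 405.6003112792969), 3.6560051441192627)
[[ 478.8277   151.85658]
 [ 504.69122 -252.91829]
 [ 753.55316 -237.01698]
 [ 727.68964  167.75789]]
plate ((576.0618896484375, 35.0998649597168), (114.6270751953125, 155.95278930664062), 5.415059566497803) [[511.64548  107.319595]
 [526.3628   -47.937214]
 [640.4783   -37.119865]
 [625.761    118.13695 ]]
[[ 660.9  102.7   34. ]
 [ 666.4    5.2   34. ]
 [ 537.8  -93.    38. ]
 [ 543.5 -211.2   38. ]]
feat yaw 0.04815265520085214 origin [573.5943728  -37.94997937] res [[-1.8250926  -3.80302268]
 [-1.126048   -1.43210555]
 [ 1.55421934  1.80345504]
 [ 1.39692127  3.4316732 ]]
```

View pics/c1.png

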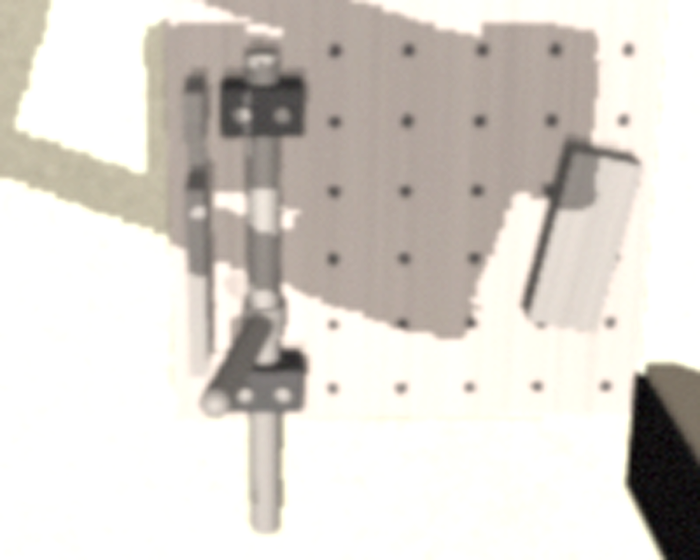

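The crop shows the guide top faces at about (325,214) and (325,292), counting only the lighter top face. The handle is tilted slightly towards the robot, its tip at about (311.4,294.3), and the bar foot is next to the rear guide. I'll finalise the pose and handle angle, push the plate, then look again.

```bash
cat >> h.py <<'E'
def fix(o,y):
    c,s=np.cos(y),np.sin(y)
    return (lambda p: np.array([o[0]+c*p[0]-s*p[1], o[1]+s*p[0]+c*p[1], p[2]])), (lambda P: np.array([c*(P[0]-o[0])+s*(P[1]-o[1]), -s*(P[0]-o[0])+c*(P[1]-o[1])]))
def kabsch(F,W):
    a=F[:,:2]-F[:,:2].mean(0); d=W[:,:2]-W[:,:2].mean(0)
    y=np.arctan2((a[:,0]*d[:,1]-a[:,1]*d[:,0]).sum(),(a*d).sum()); Ry=np.array([[np.cos(y),-np.sin(y)],[np.sin(y),np.cos(y)]])
    return W[:,:2].mean(0)-Ry@F[:,:2].mean(0), y, d-a@Ry.T
E
python3 - <<'E'
from h import *
from scipy.optimize import fsolve
w=np.load('w1.npy',allow_pickle=True).item()
F=np.array([[96,140,34],[96,40,34],[-40,-55,38],[-40,-175,38]],float)
W=np.array([onz(w,[q],z)[0] for q,z in zip([(429,62),(425,140),(325,214),(325,292)],F[:,2])])
o,y,res=kabsch(F,W); print(o,y,res.round(1)); to,fr=fix(o,y)
pc=fr((576,35.1)); print('plate',pc,.0945-y)
g=lambda v: proj(w,to((-40-90*np.sin(v[0]),v[1],24+90*np.cos(v[0]))))[0]-[311.4,294.3]
print('handle phi,y',fsolve(g,[.3,-155]))
np.save('fix.npy',[o[0],o[1],y])
robot.move_gripper(0)
ori=[np.pi,0,y]
print(robot.inverse_kinematics(to((-86,86,15.5)),ori))
robot.move_ptp(to((-86,86,120)),ori)
robot.move_linear(to((-86,86,15.5)),speed=120)
s=robot.move_linear(to((-30+15,86,15.5)),speed=50,f_stop=12)
print(s,fr(robot.current_tcp_pos()),robot.current_tcp_pos(),robot.current_contact_force(),robot.current_t())
E
```

```text
[573.62186121 -42.51373494] 0.06357743925024431 [[ 0.4 -0.6]
 [-0.5  1.7]
 [ 1.  -1.6]
 [-1.   0.5]]
plate [ 7.304493   77.30583275] 0.03092256074975569
handle phi,y [   0.19912607 -143.34653005]
[-1.52754618e-01  3.84993659e-01  1.93679273e+00 -4.44089210e-16
  8.19806270e-01  1.35446427e+00]
True [-35.23131274  86.28640276] [532.97955503  41.35992985  14.61024897] [0.24885858 1.26038122 0.39247899] 7.2917
```

The x push stopped where expected (about -37.5 predicted, -35.2 read). Next is the y push, then one more x push, then a look.

```bash
python3 - <<'E'
from h import *
ox,oy,y=np.load('fix.npy'); to,fr=fix((ox,oy),y)
def rel(dx,dy,dz,**k):
    p=robot.current_tcp_pos(); q=to((*(fr(p)+[dx,dy]),p[2]+dz)); return robot.move_linear(q,**k)
rel(-12,0,0); rel(0,0,85,speed=200)
robot.move_ptp(to((30,-30,100)),[np.pi,0,y+np.pi/2])
robot.move_linear(to((30,-30,15.5)),speed=120)
s=robot.move_linear(to((30,30,15.5)),speed=50,f_stop=12)
print(s,fr(robot.current_tcp_pos()),robot.current_t())
rel(0,-12,0); rel(0,0,85,speed=200)
robot.move_ptp(to((-60,86,100)),[np.pi,0,y])
robot.move_linear(to((-60,86,15.5)),speed=120)
s=robot.move_linear(to((-15,86,15.5)),speed=50,f_stop=12)
print(s,fr(robot.current_tcp_pos()),robot.current_t())
rel(-12,0,0); rel(0,0,85,speed=200)
robot.move_ptp(to((-70,-20,330)),[np.pi,0,y+np.pi/2])
w=cam('wrist'); cv2.imwrite('pics/w2.png',w['img']); np.save('w2.npy',w,allow_pickle=True)
print(robot.current_t())
E
```

```text
True [30.33207208  1.26469733] 11.2333
True [-35.24125039  86.24249643] 15.0
17.45
```

View pics/w2.png

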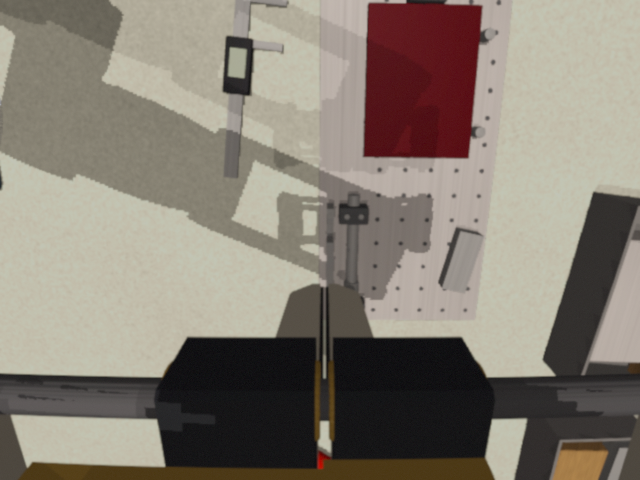

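The plate (364,4)–(481,157) now lies against both dowels, at (488,34) and (478,131), and the end stop at (408,0). I'll check the gaps numerically and refine the fixture pose.

```bash
python3 - <<'E'
from h import *
w=np.load('w2.npy',allow_pickle=True).item(); im=w['img']; f=im.astype(float); b,g,r=f[...,0],f[...,1],f[...,2]
rm=((r>2.2*g)&(r>20)).astype(np.uint8)*255; rm[200:]=0; rm[:,:340]=0;rm[:,500:]=0
c=max(cv2.findContours(rm,0,1)[0],key=cv2.contourArea)[:,0,:]
P=onz(w,c,22)[:,:2].astype(np.float32); Rr=cv2.minAreaRect(P); bx=cv2.boxPoints(Rr); print(Rr); print(bx)
W=np.array([onz(w,[q],34)[0] for q in [(488.5,34),(478,131)]]); print('dowels',W, np.linalg.norm(W[0]-W[1]))
v=W[0]-W[1]; print('dowel yaw',np.arctan2(-v[0],v[1]),'plate yaw',np.radians(Rr[2]))
u=np.array([np.cos(np.radians(Rr[2])),np.sin(np.radians(Rr[2]))]); print('dowel from plate centre along x (66):',(W[:,:2]-Rr[0])@u,' along y (50,-50)',(W[:,:2]-Rr[0])@[-u[1],u[0]])
G=onz(w,[(353.5,217)],38)[0]; print('front guide rel plate centre (-70,-145):',(G[:2]-Rr[0])@u,(G[:2]-Rr[0])@[-u[1],u[0]])
v=np.vstack([cv2.resize(im[0:170,330:520],None,fx=3.5,fy=3.5)]); cv2.imwrite('pics/c2.png',cv2.convertScaleAbs(v,alpha=1.6))
E
```

```text
((599.4120483398438, 50.641029357910156), (118.77114868164062, 158.6569366455078), 3.264925241470337)
[[535.60486  126.45855 ]
 [544.64087  -31.940857]
 [663.21924  -25.17649 ]
 [654.1832   133.22292 ]]
dowels [[661.22603672 102.55714688  34.        ]
 [665.48242178   4.29024679  34.        ]] 98.3590385632755
dowel yaw 0.043287477107001274 plate yaw 0.05698369529512829
dowel from plate centre along x (66): [64.67042759 63.32332285]  along y (50,-50) [ 48.31136733 -50.03844596]
front guide rel plate centre (-70,-145): -70.47080772589742 -146.83422383623
```

View pics/c2.png

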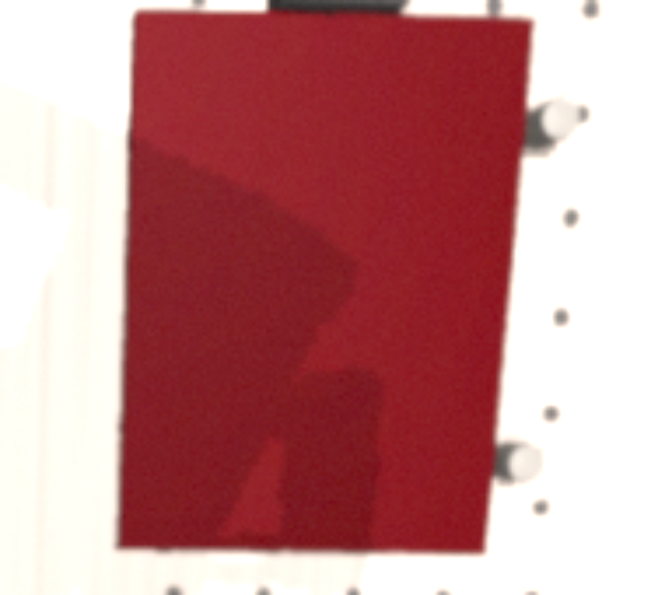

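The plate is seated against both dowels and the end stop. Next I slide the bolt by pushing the handle from its -y side.

```bash
python3 - <<'E'
from h import *
ox,oy,y=574.4,-41.5,.055; np.save('fix.npy',[ox,oy,y]); to,fr=fix((ox,oy),y)
ori=[np.pi,0,y+np.pi/2]
robot.move_ptp(to((-50,-178,180)),ori)
robot.move_linear(to((-50,-178,62)),speed=150)
s=robot.move_linear(to((-50,-70,62)),speed=40,f_stop=12)
print(s,fr(robot.current_tcp_pos()),robot.current_tcp_pos()[2],robot.current_t(),robot.current_contact_force())
p=fr(robot.current_tcp_pos()); robot.move_linear(to((p[0],p[1]-8,62)))
d=cam('scene'); v=d['img'][190:350,180:420]; cv2.imwrite('pics/s2.png',cv2.convertScaleAbs(cv2.resize(v,None,fx=3.2,fy=3.2,interpolation=2),alpha=1.3)); np.save('s2.npy',d,allow_pickle=True)
print(robot.current_t())
E
```

```text
True [-49.71907407 -88.28424081] 61.980399532842945 21.2583 [ 0.74861354 -4.03554976  1.69605249]
21.5583
```

View pics/s2.png

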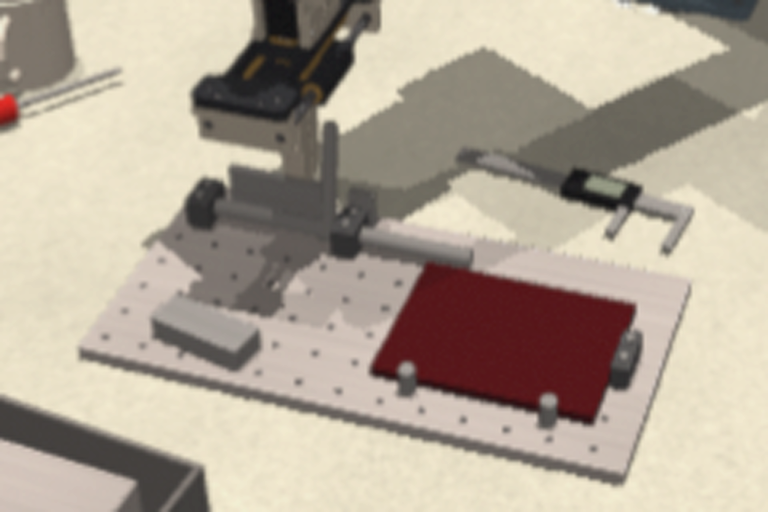

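The bolt is right across: its tip at (470,255) in the crop is behind the plate's edge, and the handle stands at the notch. I'll turn it down by sweeping an arc.

```bash
python3 - <<'E'
from h import *
ox,oy,y=np.load('fix.npy'); to,fr=fix((ox,oy),y)
p=robot.current_tcp_pos(); robot.move_linear([p[0],p[1],150],speed=200)
ori=[np.pi,0,y]; Y=-73.5; r=65
def pt(a,ex=0): 
    u=np.array([-np.sin(a),np.cos(a)]); n=np.array([np.cos(a),np.sin(a)])
    q=np.array([-40,24])+r*u+n*(6+7.5*max(np.cos(a),0)+ex); return to((q[0],Y,q[1]))
robot.move_ptp(to((0,Y,150)),ori)
robot.move_linear(pt(0,15),speed=150)
for a in np.linspace(.1,1.57,12):
    if robot.move_linear(pt(a),speed=60,f_stop=15): print('stop',a); break
s=robot.move_linear(pt(1.57,-5),speed=15,f_stop=8)
print(s,fr(robot.current_tcp_pos()),robot.current_tcp_pos()[2],robot.current_t(),robot.current_contact_force())
p=robot.current_tcp_pos(); robot.move_linear([p[0],p[1],150],speed=150)
robot.move_ptp(to((-110,-20,330)),[np.pi,0,y+np.pi/2])
w=cam('wrist'); cv2.imwrite('pics/w3.png',w['img']); np.save('w3.npy',w,allow_pickle=True)
print(robot.current_t())
E
```

```text
True [-104.19195453  -73.99602974] 29.89834701914057 28.2667 [-1.00283973  0.71892907  6.57593628]
30.5917
```

View pics/w3.png

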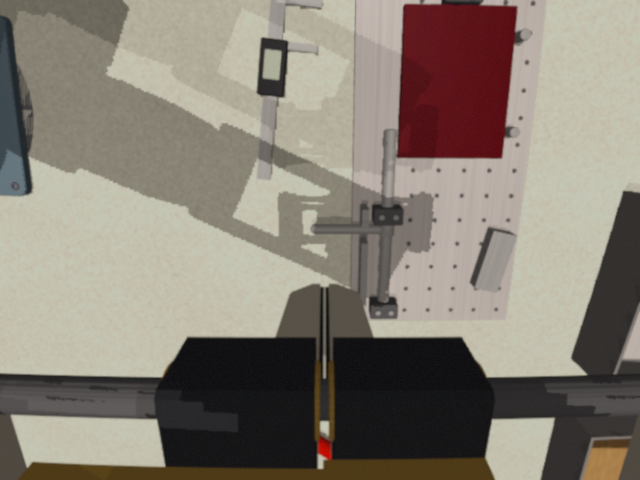

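The handle lies level through the notch, from (315,229) to (385,229), and contact came at 29.9 mm where level predicts 30. The bolt tip at (390,131) stands behind the plate's edge, and the plate is still against the dowels (524,35), (514,131) and the end stop. Handing in.

```bash
python3 -c "
from bench import robot
print(robot.hand_in())"
```

```text
the job is handed in; nothing more can be done
None
```

I handed the job in at about 31 s: the plate is home against both dowels and the end stop, the bolt is fully across behind it, and the handle is level in the notch. I saw nothing else disturbed in the last picture, which didn't cover the whole table, and hand-in gave no verdict.

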